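Fit the slicing plate on the inclined slicer stand

ROBOT

A 7-joint arm with a two-finger parallel gripper is mounted at the origin on a cart in front of the work surface, level with it; the furniture and walls round the work are solid. World frame = base frame: x ahead of the robot, y to its left, z up, the work surface at z = 0. Lengths are in m, angles in rad, forces in N, time in s.
With the tool pointing down it reaches from about 0.4 to 0.85 m from the base axis. Payload 10.4 kg.
Tool frame: the origin (TCP) lies between the finger pads; the fingertips stand 8 mm ahead of it and the grasp point (between the pads) lies 11 mm behind it; z points along the fingers, y is the line along which they close (so a half turn about z gives the same grasp; the last joint's range is limited). The gripper opens to 87 mm and grips with 3 to 60 N. Pads are 19 mm wide; open, the fingers measure 117 mm over their backs; the gripper's body (75 mm by 190 mm) begins 51 mm behind the grasp point.
Start: joints at [1.115, 0.332, -0.065, 1.46, 0.022, 1.35, -0.088], TCP at [0.262, -0.567, 0.231] pointing down, gripper open.
Joint ranges: [-2.6, 2.6], [-0.5, 2.12], [-1.47, 1.34], [0.16, 2.42], [-1.27, 4.41], [0.06, 2.06], [-2.6, 2.6]. Speed limits (rad/s): [2.22, 2.22, 2.79, 2.79, 3.14, 3.14, 3.14].

INTERFACE

Orientations are given as [roll, pitch, yaw] about the fixed x, y, z axes, in that order (R = Rz(yaw) Ry(pitch) Rx(roll)).
In Python, from plant import * gives the robot as it stands.
- The arm moves only by the tool servo_tool, never from a script. Its argument "moves" is a list of rows, each an object of numbers: "tx", "ty", "tz": the shift along the world's x, y, z normalised to -1 to 1, where 1 is 30 cm; "wx", "wy", "wz": the turn, a rotation vector about the world's x, y, z normalised to -1 to 1, where 1 is pi/4 rad. A call has 1 to 8 rows; each row is the pose to reach, as a shift and turn from the pose commanded when the call began; what a row does not reach only later rows make up. A row lasts 1/10 s, in which the tool goes at most 50 mm and 8.59 degrees, less where a joint would pass 70% of its speed; a pose out of reach is approached as far as the arm can. A call with a number of a shift or a turn outside -1 to 1 is refused whole. A call with a gripper value outside its range is refused whole. "grip" is the closure, from -1 (fully open) to 1 (shut), set as the call begins (left out, the last holds). The fingers move at their own pace and stop on an object; the grip force is fixed at half the most. Time passes only in rows, so rows that repeat a pose let the fingers close. It gives the time, the measured TCP pose, the force, the opening and the grip force at its end, in the units of the state.
- read_state(): the state, without advancing time (a new reading comes with each control period).
- camera(name): name is "scene" or "top"; returns (picture, depth): 384x512x3 uint8, blue, green, red; 384x512 float32, m along the optical axis (not along the pixel's ray), 0 where there is no reading.
- calibration(name): a dict with "vertical_fov" (degrees; the focal length in pixels is half the picture's height over the tangent of half this angle, whatever the lens; pixels are square), "cx", "cy" (the principal point, pixels), "k1" (the pictures are not rectified: a ray, as slopes to the right and down, at radius r is drawn at 1 + k1 r^2 times it, then the intrinsics apply), "pose" (4x4, takes a point from camera to world coordinates). Camera axes: x right, y up, looking along -z (the intrinsics and any distortion apply to the point x, -y, -z); pixel columns grow to the right and rows downward; lengths in m; the calibration is good to about 2 mm. A picture is of the moment at which its call begins. calibration takes no time and is no camera call.
- job_done(): hands the job in; it is judged then, once.
The state is a dict: "t": time; "qpos": joint angles; "joint_vel": joint speeds; "effort": joint torques, N m; "position": TCP position; "eef_rot": TCP orientation; "ft_force": force on the tool from outside, world axes, zero at the start; "wrist_torque": the same for the moment, N m; "opening": finger opening in m; "finger_force": force on a finger pad.
Only numpy, scipy, OpenCV 4.12 (cv2) and the standard library are available. Lean on these libraries where they do the work, as an engineer would, in place of code of your own. Each camera call takes 0.05 s, during which the arm holds its last target. There are 200 camera calls.

TASK

Fit the slicing plate, the one with the single straight blade, on the slicer stand: lay it rib up and nose uphill in the sloping channel, slide it up so that its nose goes under the steel bridge, and keep sliding until its hole comes over the locating pin and it drops flush with the bed, then let it go so that it hangs there on the pin. The pin was last clamped for a different plate, so feel for it and do not force anything; leave the other plate and the things around where they are.

Things in the scene. Friction and masses are not known exactly. Their poses are not given: they have to be found in the camera images.
- slicing_plate: The plate to fit: white plastic, 105 mm long (own x), 88 wide (y), 5 thick, about 0.15 kg, with ONE wide slot and one straight steel blade beside it (up to 2.5 mm proud). Origin: centre of the underside; x points from the rib end (tail) to the nose, z out of the top. Starts flat on the worktop, rib up, tail roughly towards the robot, left or right of the stand.
- slicing_plate_grip (a point): Middle of the plate's finger rib, own x = -45 mm, 17 mm above the underside: the place to grip, fingers closing along the plate's x. The rib is upright, 10 mm thick along x, 60 mm long across the plate (y), and its top is 26 mm above the underside.
- slicing_plate_hole (a point): Centre of the slicing plate's round through hole (14 mm diameter), on the underside, own x = -28 mm, on the centre line just beside the rib. While the fingers grip or push the rib they can carry the plate across the pin without its dropping.
- slicing_plate_nose (a point): Middle of the slicing plate's nose edge, on the underside (own x = +52.5 mm). The slot lies at own x = 22 to 36 mm.
- slicing_plate_tail (a point): Middle of the slicing plate's tail edge, on the underside (own x = -52.5 mm).
- grating_plate: The other plate, which stays where it lies, flat on the other side of the stand: same size, rib and hole as the slicing plate, but with a steel field of many small round raised teeth and no slot. Origin and axes likewise.
- bed: Inclined bed of the fixed slicer stand. Origin: on its face, centre line, lower end, 26 mm above the worktop; x runs up the slope (28 degrees, rising away from the robot), y to the left, z square out of the face. The channel lies between two 12 mm steel tubes, 92 mm apart inside (2 mm play each side of the plate); their round tops stand 10 mm above the face.
- bed_ledge (a point): Upper edge of the small ledge (3 mm high) across the channel's lower end, at bed x = 13 mm. A plate whose tail rests against it has its nose at bed x = 118 mm. From here the stand rises to its top bar, 225 mm up the bed and 135 mm above the worktop.
- bed_bridge (a point): Middle of the lower edge of the steel bridge over the channel, on the bed's face below it, at bed x = 135 mm. The bridge's underside is 14 mm above the face, it is 3 mm thick and reaches to x = 165 mm, with a back stop for the nose at x = 164 mm. The nose gets under it only from below, by sliding up the slope.
- bed_pin_zone (a point): Middle of the slot in which the locating pin was clamped, on the face at bed x = 71.5 mm, NOT the pin. The pin (8 mm diameter, bevelled, 5 mm high, square to the face, on the centre line) is up to 9 mm above or below this along x, differs each time, stays put. A plate rides on it, parts raised up to about 9 mm, until the hole (3 mm play) is over it and it drops flush.
- shot_glass: A small clear drinking glass, 48 mm wide, 61 mm high, upright behind the right-hand plate. Origin: centre of its underside.
- peeler: A peeler with a green handle, 170 mm long, lying behind the left-hand plate. Origin: centre of its underside.
- espresso_cup_b: A small white cup, 60 mm wide, 49 mm high, upright at the far left of the front edge. Origin: centre of its underside.
Not all that is in view belongs to the job. What is shaped like the slicing_plate but green is not meant.

How it is judged:
At the end, for the whole second after the job is handed in: The slicing plate lies released and at rest in the channel, rib up, flush (both ends within 2 mm of the bed's face), its nose under the bridge (138 to 166 mm up the bed), its hole on the pin within 6 mm of the centre line, and straight within 0.07 rad (z of slicing_plate_tail in the frame of bed between -0.003 and 0.002 m and z of slicing_plate_nose in the frame of bed between -0.003 and 0.002 m and x of slicing_plate_nose in the frame of bed between 0.138 and 0.166 m and y of slicing_plate_hole in the frame of bed between -0.006 and 0.006 m and angle between the x axis of slicing_plate and the x axis of bed, either way round below 0.07 rad and angle between slicing_plate's own z axis and vertical below 0.7 rad and linear speed of slicing_plate below 0.01 m/s and angular speed of slicing_plate below 0.1 rad/s); the robot touches nothing.
It fails at once if the slicing plate is forced against the stand with more than 80 N (contact force between any of slicing_plate, the arm and bed above 80 N).
It fails at once if the grating plate, the glass, the peeler or the cup is moved by more than 30 mm (distance of any of grating_plate, shot_glass, peeler, espresso_cup_b from where it was at the start of the episode above 0.03 m).
It also fails if it takes over 58 s, if anything falls off the work surface, if the arm or the gripper's body presses on something with over 40 N, if the wrist force passes 120 N, or if a joint passes its speed limit or range.

## Working session

There is one attempt and no reset: what is moved stays moved. The work goes in short steps, Python scripts to look and compute and a tool call to move; the robot and the scene stay as the last step left them, time stands still between calls to the robot, and variables do not carry over. Pictures are saved under pics/ and viewed, at most 10 in all, crops included, and the job is handed in when it is done.

Besides the shell and the picture viewer there is one more tool, called as name(argument=value, ...) on one line, values as JSON. servo_tool: Moves the arm, as the interface text tells. Scaled input: -1 to 1 covers 30 cm each way for a shift and pi/4 rad each way for a turn. Its arguments: {"type":"object","properties":{"moves":{"type":"array"},"grip":{"type":"number"}},"required":["moves"]}

```bash
ls; mkdir -p pics; cat > h.py <<'E'
from plant import *
import numpy as np, cv2
def K(c):
    f=192/np.tan(np.radians(c["vertical_fov"])/2); return f
def ray(c,u,v):
    f=K(c); d=np.array([(u-c["cx"])/f,(v-c["cy"])/f]); k=c["k1"]
    s=d.copy()
    for _ in range(30): s=d/(1+k*(s@s))
    P=np.array(c["pose"]); D=P[:3,:3]@np.array([s[0],-s[1],-1.]); return P[:3,3],D
def onz(c,u,v,z):
    o,D=ray(c,u,v); return o+D*(z-o[2])/D[2]
def atdepth(c,u,v,d):
    o,D=ray(c,u,v); return o+D*d
def proj(c,p):
    P=np.array(c["pose"]); q=P[:3,:3].T@(np.asarray(p)-P[:3,3]); s=np.array([q[0],-q[1]])/-q[2]
    s=s*(1+c["k1"]*(s@s)); return K(c)*s+[c["cx"],c["cy"]]
def tri(c1,p1,c2,p2):
    o1,d1=ray(c1,*p1);o2,d2=ray(c2,*p2)
    A=np.stack([d1,-d2],1);t=np.linalg.lstsq(A,o2-o1,rcond=None)[0]
    a=o1+d1*t[0];b=o2+d2*t[1];return (a+b)/2,np.linalg.norm(a-b)
E
python3 - <<'E'
from h import *
for n in("scene","top"):
    p,d=camera(n);c=calibration(n);print(n,c)
    cv2.imwrite(f"pics/{n}0.png",p);np.savez(f"{n}0.npz",p=p,d=d)
print(read_state())
E
```

```text
pics
scene {'vertical_fov': 45.592372224667315, 'cx': 260.1651710353035, 'cy': 192.49144221298155, 'k1': -0.13416630489415127, 'pose': array([[ 0.95295812,  0.11412407, -0.28079623, -0.00268458],
       [-0.30277668,  0.40133351, -0.86444068, -1.98351839],
       [ 0.01403945,  0.90879432,  0.41700813,  0.95392906],
       [ 0.        ,  0.        ,  0.        ,  1.        ]])}
top {'vertical_fov': 46.32645223607956, 'cx': 257.84938789116, 'cy': 191.21161084727314, 'k1': -0.02376215897131577, 'pose': array([[ 0.02098233,  0.89628231, -0.44298731, -0.15756299],
       [-0.99973149,  0.01445165, -0.01811323, -0.14755243],
       [-0.00983267,  0.44324842,  0.89634489,  1.57432825],
       [ 0.        ,  0.        ,  0.        ,  1.        ]])}
{'t': 0.1, 'qpos': array([ 1.11539749,  0.33281639, -0.06475331,  1.46084718,  0.02160889,
        1.34988723, -0.088477  ]), 'joint_vel': array([ 0.00038948, -0.0002242 ,  0.00095284, -0.00288855,  0.00054011,
        0.00124246,  0.00135624]), 'effort': array([ 1.48145238e-03, -6.24546504e+01,  2.44978513e-02, -3.90718138e+01,
       -6.15208782e-02,  3.65455030e-02,  1.17614118e-04]), 'position': array([ 0.26201908, -0.56706193,  0.22983365]), 'eef_rot': array([-3.14033151e+00,  4.72250899e-05,  4.32893208e-01]), 'ft_force': array([-0.37337782,  0.10314356,  1.00126697]), 'wrist_torque': array([ 0.03917195, -0.00248789,  0.00866074]), 'finger_force': 0.0, 'opening': 0.08704577372084275}
```

View pics/scene0.png

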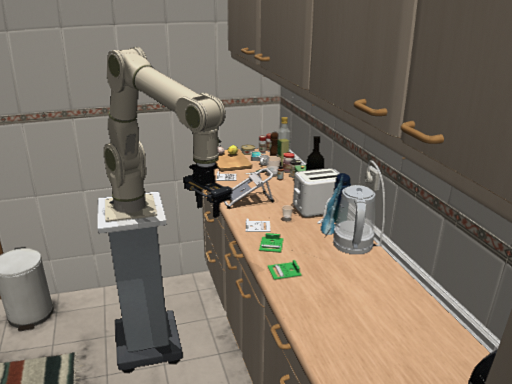

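View pics/top0.png

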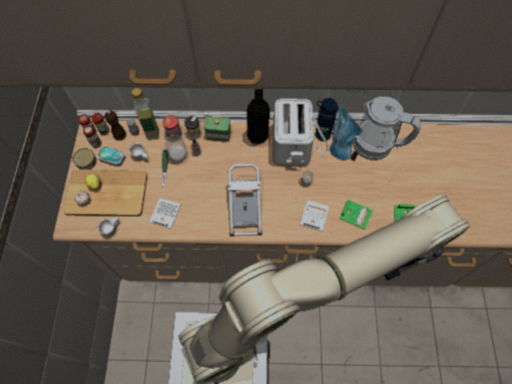

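The scene view shows the stand at about (250,187) and white plates at (257,226) and (227,176). In the top view the stand is at (245,205), with white plates at (166,213) and (315,215). I'll zoom in to tell the plates apart.

```bash
python3 - <<'E'
from h import *
p=np.load("top0.npz")["p"]
f=lambda a,s:cv2.resize(a,None,fx=s,fy=s,interpolation=cv2.INTER_CUBIC)
a=f(p[190:240,140:190],6);b=f(p[190:240,290:340],6);s=f(p[155:245,215:275],6)[:540]
q=np.load("scene0.npz")["p"];e=f(q[160:240,210:300],4.4)[:, :396]
out=np.zeros((560,800,3),np.uint8)
out[:200,:200]=f(p[190:240,140:190],4);out[:200,200:400]=f(p[190:240,290:340],4)
out[:540,440:800]=s;out[205:205+e.shape[0],:e.shape[1]]=e[:355]
cv2.imwrite("pics/crop0.png",out)
E
```

```text
(no output)
```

View pics/crop0.png

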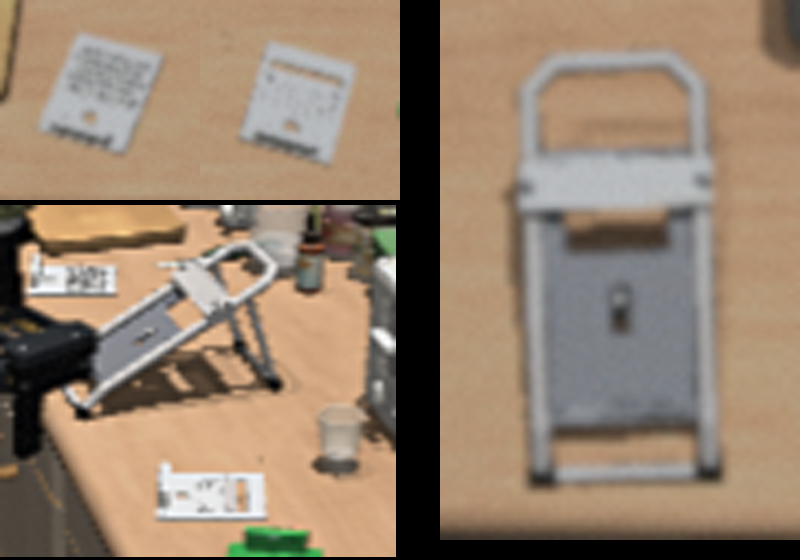

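The right-hand plate, top (315,215), has the single slot, so it is the slicing plate. The left one at (166,213) has the teeth. In the bed slot there's a bright dot near top (245,203.5), probably the pin. Next I'll measure.

```bash
cat > m.py <<'E'
from h import *
import sys
def cloud(c,d):
    f=K(c);v,u=np.mgrid[:384,:512];x=(u-c["cx"])/f;y=(v-c["cy"])/f;a,b=x.copy(),y.copy()
    for _ in range(20):
        r=1+c["k1"]*(a*a+b*b);a,b=x/r,y/r
    P=np.array(c["pose"]);return np.stack([a*d,-b*d,-d],-1)@P[:3,:3].T+P[:3,3]
def fitline(c,m,z):
    pass
def plate(c,p,box,z=.005):
    u0,u1,v0,v1=box;s=p[v0:v1,u0:u1].astype(int)
    m=((s.max(2)-s.min(2)<28)&(s.min(2)>125)).astype(np.uint8)
    m=cv2.morphologyEx(m,cv2.MORPH_CLOSE,np.ones((5,5)))
    k=max(cv2.findContours(m,cv2.RETR_EXTERNAL,cv2.CHAIN_APPROX_NONE)[0],key=cv2.contourArea)[:,0]
    w=np.array([onz(c,u+u0,v+v0,z)[:2] for u,v in k],np.float32)
    r=cv2.minAreaRect(w*1000);return r,cv2.boxPoints(r)
if __name__=="__main__":
    T=np.load("top0.npz");S=np.load("scene0.npz");ct=calibration("top");cs=calibration("scene")
    for b in((295,336,195,236),(146,186,193,234)):print("top",plate(ct,T["p"],b))
    print("scene",plate(cs,S["p"],(240,275,215,236)))
    for n,c,D,bx in(("top",ct,T,(295,336,195,236)),("scene",cs,S,(242,275,212,236))):
        W=cloud(c,D["d"])[bx[2]:bx[3],bx[0]:bx[1]].reshape(-1,3)
        q=W[(W[:,2]>.015)&(W[:,2]<.04)];print(n,"rib pts",len(q),q.mean(0) if len(q) else "",q.max(0) if len(q) else "", "table z",np.median(W[:,2]))
    W=cloud(ct,T["d"])
    # bed: grey-blue surface region in top
    A=W[195:222,236:254].reshape(-1,3);
    for _ in range(6):
        M=np.c_[A[:,:2],np.ones(len(A))];k=np.linalg.lstsq(M,A[:,2],rcond=None)[0];r=A[:,2]-M@k;A=A[abs(r)<max(.002,2*r.std())]
    print("plane",k,"slope deg",np.degrees(np.arctan(np.hypot(*k[:2]))),"uphill yaw",np.arctan2(k[1],k[0]),len(A),r.std())
    for px in((245,203.7),(245,208)):
        o,D=ray(ct,*px);t=(k[2]+k[:2]@o[:2]-o[2])/(D[2]-k[:2]@D[:2]);print("pix",px,o+D*t)
    # tube profile across rows
    for v in(200,208,216,222,226,230):
        row=W[v,225:266];h=row[:,2]-(row[:,:2]@k[:2]+k[2])
        print(v,[(round(float(y)*1000),round(float(x)*1000),round(float(a)*1000)) for (x,y,_),a in zip(row,h) if a>.004 and a<.02])
    g=T["p"].astype(int)
    for v in range(176,236,2):
        print(v,g[v,245],np.round(W[v,245]*1000))
E
python3 m.py
```

```text
top (((521.3262329101562, -331.7428894042969), (88.92559051513672, 106.31696319580078), 73.538330078125), array([[ 457.74716, -359.3194 ],
       [ 559.7061 , -389.44684],
       [ 584.9053 , -304.16638],
       [ 482.94635, -274.03894]], dtype=float32))
top (((521.4727783203125, 237.98873901367188), (90.67801666259766, 106.2682113647461), 74.50890350341797), array([[458.1594 , 208.48831],
       [560.5671 , 180.10529],
       [584.78613, 267.48917],
       [482.37848, 295.8722 ]], dtype=float32))
scene (((524.4567260742188, -332.7759094238281), (107.58786010742188, 100.94257354736328), 73.8122787475586), array([[ 460.9895 , -370.36646],
       [ 557.93005, -398.50775],
       [ 587.92395, -295.18536],
       [ 490.9834 , -267.04407]], dtype=float32))
top rib pts 51 [ 0.47809186 -0.31823753  0.02361073] [ 0.54489357 -0.29044564  0.03081879] table z 0.00028383407479393163
scene rib pts 41 [ 0.51228834 -0.39927994  0.02256964] [ 0.55544113 -0.30057091  0.02906781] table z 0.000758462590857989
plane [ 0.50459377  0.01913686 -0.2062144 ] slope deg 26.791790805470683 uphill yaw 0.03790710
[... 1332 characters left out ...]
608. -66.  -1.]
196 [79 83 89] [597. -66.   4.]
198 [135 130 127] [556. -70.  72.]
200 [137 129 127] [548. -70.  72.]
202 [109 104 102] [543. -70.  65.]
204 [120 121 118] [533. -71.  69.]
206 [70 70 68] [530. -70.  57.]
208 [53 59 65] [550. -68.  -6.]
210 [92 91 94] [540. -68.  -2.]
212 [136 128 125] [509. -71.  50.]
214 [134 129 125] [502. -71.  47.]
216 [137 131 126] [496. -71.  44.]
218 [133 127 123] [486. -72.  48.]
220 [131 126 121] [483. -71.  37.]
222 [118 113 110] [474. -72.  38.]
224 [113 108 107] [467. -72.  35.]
226 [59 69 81] [474. -70.  -1.]
228 [ 88 111 135] [465. -71.   2.]
230 [115 146 178] [457. -71.   2.]
232 [135 145 161] [450. -71.  -2.]
234 [142 143 147] [438. -72.   9.]
```

```bash
cat > bed.py <<'E'
from h import *
from scipy.optimize import least_squares
from scipy.spatial.transform import Rotation as Ro
T=np.load("top0.npz");ct=calibration("top");g=T["p"].astype(float).mean(2)
def pk(v,a,b):
    s=g[v,a:b];w=np.clip(s-150,0,None);return (w@np.arange(a,b))/w.sum()
obs=[]
for v in range(198,224,2): obs+=[(pk(v,228,238),v,52),(pk(v,253,263),v,-52)]
def edge(col,a,b):
    s=cv2.GaussianBlur(g,(1,3),0)[a:b,col];i=np.argmin(np.diff(s));d=-np.diff(s)[max(i-1,0):i+2];return a+max(i-1,0)+.5+(d@np.arange(len(d)))/d.sum()
low=[edge(c,221,228) for c in range(237,254)];br=[edge(c,186,193) for c in range(238,252)]
print("low",np.round(low,1),"br",np.round(br,1))
def F(p):
    x0,y0,ps=p[:3];R=Ro.from_euler("zyx",[ps,-np.radians(28),0]).as_matrix();return np.array([x0,y0,.026]),R
def onplane(o,R,u,v,h):
    a,D=ray(ct,u,v);a=R.T@(a-o);D=R.T@D;return a+D*(h-a[2])/D[2]
def res(p):
    o,R=F(p)
    r=[(onplane(o,R,u,v,.006)[1]-s/1000)*1000 for u,v,s in obs]
    r+=[(onplane(o,R,c,v,.014)[0]-.135)*1000 for c,v in zip(range(238,252),br)]
    return r
s=least_squares(res,[.455,-.0715,0],loss="soft_l1");o,R=F(s.x);print(s.x,np.round(res(s.x),1))
print("low edge bed x",[np.round(onplane(o,R,c,v,0.0)[0]*1000,1) for c,v in zip(range(237,254),low)])
print(g[196:212,242:249].astype(int))
for v in (202,203,203.5,204,205):print("pin?",v,np.round(onplane(o,R,245,v,.005)*1000,1))
np.savez("bed.npz",o=o,R=R)
W=None
E
python3 bed.py
```

```text
low [225.1 225.1 225.1 225.  224.7 224.6 224.7 224.7 224.7 224.6 224.4 224.2
 223.6 223.5 223.6 223.7 223.6] br [189.4 189.4 189.5 191.  191.  191.  191.  191.  191.  191.  191.  191.
 191.  191. ]
[ 0.45782403 -0.07314915  0.04249089] [-0.2  0.5 -0.1  0.3 -0.1  0.8  0.2  0.7  0.2 -0.2  0.6 -0.4  0.3 -0.4
  0.2 -0.2 -0.7 -0.  -0.4  0.2 -0.3  0.4 -0.1 -0.6  0.2 -1.   6.5  6.2
  5.8  0.2  0.1  0.  -0.1 -0.2 -0.3 -0.5 -0.5 -0.6 -0.8 -0.8]
low edge bed x [np.float64(9.2), np.float64(8.9), np.float64(8.8), np.float64(9.0), np.float64(10.2), np.float64(10.3), np.float64(10.0), np.float64(9.8), np.float64(9.8), np.float64(10.0), np.float64(10.5), np.float64(11.2), np.float64(13.4), np.float64(13.5), np.float64(13.0), np.float64(12.8), np.float64(12.9)]
[[ 76  77  82  83  88  82  84]
 [107 107 110 112 116 115 112]
 [127 128 128 130 127 129 129]
 [131 129 132 130 132 128 130]
 [132 133 132 131 131 132 133]
 [129 131 125 123 127 128 131]
 [126 119 111 105 109 129 128]
 [123 109 106  99  97 119 129]
 [122 109 127 119 105 118 128]
 [124 108 117 106  98 114 128]
 [125  98  74  69  87 118 129]
 [125  92  54  55  90 116 130]
 [125  95  58  59  88 119 129]
 [126  97  71  67  91 116 128]
 [126 111  97  92 104 119 128]
 [130 124 123 122 124 127 127]]
pin? 202 [94.1 -1.7  5. ]
pin? 203 [90.4 -1.6  5. ]
pin? 203.5 [88.5 -1.5  5. ]
pin? 204 [86.7 -1.4  5. ]
pin? 205 [83.  -1.3  5. ]
```

servo_tool(moves=[{"tx": 0.15,"ty": 0.15,"wz": 0.19},{"tx": 0.3,"ty": 0.3,"wz": 0.38},{"tx": 0.45,"ty": 0.45,"wz": 0.57},{"tx": 0.55,"ty": 0.6,"wz": 0.76},{"tx": 0.65,"ty": 0.75,"wz": 0.95},{"tx": 0.72,"ty": 0.827,"wz": 1},{"tx": 0.72,"ty": 0.827,"tz": -0.1,"wz": 1},{"tx": 0.72,"ty": 0.827,"tz": -0.2,"wz": 1}], grip=0.0)

```text
schema error: expected keys tx, ty, tz, wx, wy, wz
```

servo_tool(moves=[{"tx": 0.15,"ty": 0.15,"tz": 0,"wx": 0,"wy": 0,"wz": 0.19},{"tx": 0.3,"ty": 0.3,"tz": 0,"wx": 0,"wy": 0,"wz": 0.38},{"tx": 0.45,"ty": 0.45,"tz": 0,"wx": 0,"wy": 0,"wz": 0.57},{"tx": 0.55,"ty": 0.6,"tz": 0,"wx": 0,"wy": 0,"wz": 0.76},{"tx": 0.65,"ty": 0.75,"tz": 0,"wx": 0,"wy": 0,"wz": 0.95},{"tx": 0.72,"ty": 0.827,"tz": 0,"wx": 0,"wy": 0,"wz": 1},{"tx": 0.72,"ty": 0.827,"tz": -0.1,"wx": 0,"wy": 0,"wz": 1},{"tx": 0.72,"ty": 0.827,"tz": -0.2,"wx": 0,"wy": 0,"wz": 1}], grip=0.0)

```text
t: 0.9
position: [0.4819, -0.3142, 0.1705]
eef_rot: [3.139, -0.002, 1.226]
ft_force: [-0.4, -0.8, -0.4]
opening: 0.0445
finger_force: 0.0
```

```bash
python3 - <<'E'
from bed import *
print("---")
for c in (232,236,240,245,249,253,257):print(c,"br",g[184:196,c].astype(int),"low",g[218:234,c].astype(int))
E
```

```text
low [225.1 225.1 225.1 225.  224.7 224.6 224.7 224.7 224.7 224.6 224.4 224.2
 223.6 223.5 223.6 223.7 223.6] br [189.4 189.4 189.5 191.  191.  191.  191.  191.  191.  191.  191.  191.
 191.  191. ]
[ 0.45782403 -0.07314915  0.04249089] [-0.2  0.5 -0.1  0.3 -0.1  0.8  0.2  0.7  0.2 -0.2  0.6 -0.4  0.3 -0.4
  0.2 -0.2 -0.7 -0.  -0.4  0.2 -0.3  0.4 -0.1 -0.6  0.2 -1.   6.5  6.2
  5.8  0.2  0.1  0.  -0.1 -0.2 -0.3 -0.5 -0.5 -0.6 -0.8 -0.8]
low edge bed x [np.float64(9.2), np.float64(8.9), np.float64(8.8), np.float64(9.0), np.float64(10.2), np.float64(10.3), np.float64(10.0), np.float64(9.8), np.float64(9.8), np.float64(10.0), np.float64(10.5), np.float64(11.2), np.float64(13.4), np.float64(13.5), np.float64(13.0), np.float64(12.8), np.float64(12.9)]
[[ 76  77  82  83  88  82  84]
 [107 107 110 112 116 115 112]
 [127 128 128 130 127 129 129]
 [131 129 132 130 132 128 130]
 [132 133 132 131 131 132 133]
 [129 131 125 123 127 128 131]
 [126 119 111 105 109 129 128]
 [123 109 106  99  97 119 129]
 [122 109 127 119 105 118 128]
 [124 108 117 106  98 114 128]
 [125  98  74  69  87 118 129]
 [1
[... 477 characters left out ...]
[131 128 130 128 130 136 132 110  70  68 107 142 145 147 158 169]
240 br [188 184 188 187 186 166 131 119  96  64  54  58] low [130 129 127 129 133 140 132 109  71  70 108 144 148 148 155 169]
245 br [187 188 184 187 185 171 146 118  80  58  54  61] low [127 128 126 119 113 119 109  94  69  76 111 143 146 139 147 167]
249 br [185 185 186 185 181 167 143 117  83  59  54  56] low [129 126 126 125 123 115  92  83  69  98 137 147 148 144 153 166]
253 br [186 186 189 184 171 133  87  91 107 105 103 100] low [128 128 129 121 118 113  94  84  76 112 147 148 143 140 152 165]
257 br [158 156 179 183 162 119 116 132 142 144 139 137] low [109 108 110 118 122 119 106  81  73  86 109 118 116 110 113 112]
```

```bash
python3 - >/tmp/o <<'E'
import bed
from bed import *
pts=[(236,189.5,.135,.014),(240,189.6,.135,.014),(249,189.5,.135,.014),(253,189.1,.135,.014),(236,225.4,0,0),(240,225.3,0,0),(249,225.,0,0),(253,225,0,0),(245,206,.0715,0)]
def res(p):
    o,R=F(p);return [(onplane(o,R,u,v,.006)[1]-s/1000)*1000 for u,v,s in obs]+[(onplane(o,R,u,v,h)[0]-x)*1000 for u,v,x,h in pts]
s=least_squares(res,[.455,-.0715,0],loss="soft_l1");o,R=F(s.x);print("@",s.x,np.round(res(s.x)[-9:],1))
for v in(204,204.5,205):print("@pin",onplane(o,R,244.8,v,.005)*1000)
np.savez("bed.npz",o=o,R=R)
from scipy.spatial.transform import Rotation as Ro
# targets: plate pose in bed (nose x, tail/nose heights) -> TCP; grip TCP at own x=-45,z=15
print("@R",R.tolist())
st=read_state();print("@st",st["position"],st["eef_rot"])
E
grep -A2 @ /tmp/o
```

```text
@ [ 0.46556057 -0.07296055  0.04742198] [-0.5 -1.3 -2.1 -1.1  0.9  0.8  0.9  0.4  0.4]
@pin [79.6718348  -0.82353534  5.        ]
@pin [77.82316636 -0.75990635  5.        ]
@pin [75.97436788 -0.69627003  5.        ]
@R [[0.8819549730593012, -0.04185543251885993, -0.46947156278589086], [0.047404209329496856, 0.9988757885432229, -1.734723475976807e-18], [0.46894377747637583, -0.022254928236548392, 0.882947592858927]]
@st [ 0.481934   -0.31418488  0.17048987] [ 3.13901005e+00 -1.86660755e-03  1.22601453e+00]
```

servo_tool(moves=[{"tx": -0.012,"ty": -0.016,"tz": -0.15,"wx": 0,"wy": 0,"wz": 0.072},{"tx": -0.012,"ty": -0.016,"tz": -0.3,"wx": 0,"wy": 0,"wz": 0.072},{"tx": -0.012,"ty": -0.016,"tz": -0.37,"wx": 0,"wy": 0,"wz": 0.072},{"tx": -0.012,"ty": -0.016,"tz": -0.37,"wx": 0,"wy": 0,"wz": 0.072}])

```text
t: 1.3
position: [0.4722, -0.3227, 0.056]
eef_rot: [-3.135, -0.002, 1.275]
ft_force: [0.4, -0.4, -0.9]
opening: 0.0439
finger_force: 0.0
```

servo_tool(moves=[{"tx": 0.014,"ty": 0.015,"tz": -0.06,"wx": 0,"wy": 0,"wz": 0.01},{"tx": 0.014,"ty": 0.015,"tz": -0.12,"wx": 0,"wy": 0,"wz": 0.01},{"tx": 0.014,"ty": 0.015,"tz": -0.12,"wx": 0,"wy": 0,"wz": 0.01},{"tx": 0.014,"ty": 0.015,"tz": -0.12,"wx": 0,"wy": 0,"wz": 0.01}])

```text
t: 1.7
position: [0.4793, -0.32, 0.025]
eef_rot: [3.14, 0.0, 1.282]
ft_force: [0.1, -0.2, 0.4]
opening: 0.0433
finger_force: 0.0
```

servo_tool(moves=[{"tx": -0.003,"ty": 0.003,"tz": -0.03,"wx": 0,"wy": 0,"wz": 0},{"tx": -0.003,"ty": 0.003,"tz": -0.03,"wx": 0,"wy": 0,"wz": 0},{"tx": -0.003,"ty": 0.003,"tz": -0.03,"wx": 0,"wy": 0,"wz": 0}])

```text
t: 2.0
position: [0.4779, -0.3188, 0.0149]
eef_rot: [3.141, 0.0, 1.283]
ft_force: [-0.1, -0.7, 0.0]
opening: 0.0436
finger_force: 0.0
```

servo_tool(moves=[{"tx": 0,"ty": 0,"tz": 0,"wx": 0,"wy": 0,"wz": 0},{"tx": 0,"ty": 0,"tz": 0,"wx": 0,"wy": 0,"wz": 0},{"tx": 0,"ty": 0,"tz": 0,"wx": 0,"wy": 0,"wz": 0},{"tx": 0,"ty": 0,"tz": 0,"wx": 0,"wy": 0,"wz": 0}], grip=1.0)

```text
t: 2.4
position: [0.4779, -0.3187, 0.0147]
eef_rot: [3.141, 0.0, 1.283]
ft_force: [0.2, 0.1, -0.8]
opening: 0.0195
finger_force: 0.0
```

Still closing. Keep waiting, then lift.

servo_tool(moves=[{"tx": 0,"ty": 0,"tz": 0,"wx": 0,"wy": 0,"wz": 0},{"tx": 0,"ty": 0,"tz": 0,"wx": 0,"wy": 0,"wz": 0},{"tx": 0,"ty": 0,"tz": 0,"wx": 0,"wy": 0,"wz": 0},{"tx": 0,"ty": 0,"tz": 0,"wx": 0,"wy": 0,"wz": 0},{"tx": 0,"ty": 0,"tz": 0,"wx": 0,"wy": 0,"wz": 0}])

```text
t: 2.9
position: [0.4779, -0.3187, 0.0146]
eef_rot: [3.141, -0.0, 1.283]
ft_force: [0.7, -0.6, 0.4]
opening: 0.0098
finger_force: 30.0
```

servo_tool(moves=[{"tx": 0,"ty": 0,"tz": 0.1,"wx": 0,"wy": 0,"wz": 0},{"tx": 0,"ty": 0,"tz": 0.22,"wx": 0,"wy": 0,"wz": 0},{"tx": 0,"ty": 0,"tz": 0.36,"wx": 0,"wy": 0,"wz": 0},{"tx": 0,"ty": 0,"tz": 0.5,"wx": 0,"wy": 0,"wz": 0},{"tx": 0,"ty": 0,"tz": 0.6,"wx": 0,"wy": 0,"wz": 0},{"tx": 0,"ty": 0,"tz": 0.6,"wx": 0,"wy": 0,"wz": 0},{"tx": 0,"ty": 0,"tz": 0.6,"wx": 0,"wy": 0,"wz": 0}])

```text
t: 3.6
position: [0.4777, -0.3187, 0.1944]
eef_rot: [3.141, 0.0, 1.283]
ft_force: [-0.4, -0.3, -2.3]
opening: 0.0097
finger_force: 30.0
```

```bash
python3 - <<'E'
from h import *
st=read_state();print(st)
for n in("scene","top"):
    p,d=camera(n);np.savez(f"{n}1.npz",p=p,d=d)
    c=calibration(n);u,v=proj(c,st["position"]).astype(int);print(n,u,v)
    cv2.imwrite(f"pics/{n}1.png",cv2.resize(p[max(v-45,0):v+45,max(u-55,0):u+55],None,fx=5,fy=5,interpolation=cv2.INTER_CUBIC))
E
```

```text
{'t': 3.6, 'qpos': array([ 0.8144104 ,  0.26678027, -0.36132268,  1.6339263 ,  0.09832985,
        1.25853817,  0.14628479]), 'joint_vel': array([ 0.00046594,  0.02744955,  0.00510662,  0.03343835,  0.00190722,
       -0.0052683 , -0.00124607]), 'effort': array([-6.08840631e-02, -5.87335432e+01, -3.40538174e+00, -4.07788324e+01,
       -9.63053992e-02,  6.03659148e-02,  1.96765841e-02]), 'position': array([ 0.4777087 , -0.31869144,  0.19443977]), 'eef_rot': array([3.14137912e+00, 2.71602917e-04, 1.28251590e+00]), 'ft_force': array([-0.4338494 , -0.25043026, -2.34211413]), 'wrist_torque': array([ 0.01107458,  0.02844161, -0.03738256]), 'finger_force': 30.000994205474854, 'opening': 0.009703535407305902}
scene 246 184
top 316 204
```

View pics/top1.png

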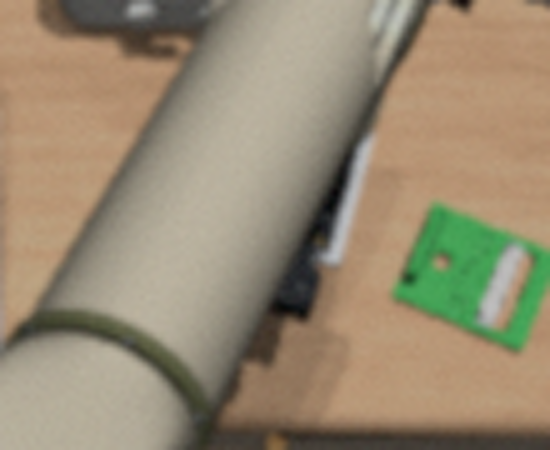

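The plate is held: opening 9.7 mm, about 1.5 N of weight. The picture shows the arm covering it, with one white plate edge visible near crop (350,200). Now I'll work out the approach poses.

```bash
cat > tgt.py <<'E'
from h import *
from scipy.spatial.transform import Rotation as Ro
B=np.load("bed.npz");o,Rb=B["o"],B["R"]
def tcp(nx,nz,dl,ny=0.,zt=.0147):
    R=Rb@Ro.from_euler("y",dl,degrees=True).as_matrix()   # +: nose down
    n=o+Rb@np.array([nx,ny,nz]); return n+R@np.array([-.0975,0,zt]),R
def plateR(st): return Ro.from_euler("xyz",st["eef_rot"]).as_matrix()@Ro.from_euler("xyz",[np.pi,0,np.pi/2]).as_matrix().T
def go(nx,nz,dl,ny=0.,cmd=None):
    st=read_state();p,R=tcp(nx,nz,dl,ny);w=Ro.from_matrix(R@plateR(st).T).as_rotvec()
    print((nx,nz,dl),"tcp",np.round(p,4),"shift/.3",np.round((p-st["position"])/.3,3),"turn",np.round(w/(np.pi/4),3))
def where():
    st=read_state();R=plateR(st);n=Rb.T@(st["position"]+R@np.array([.0975,0,-.0147])-o)
    q=Ro.from_matrix(Rb.T@R).as_euler("zyx",degrees=True)
    print("t",round(st["t"],2),"nose in bed mm",np.round(n*1000,1),"yaw,pitch,roll",np.round(q,2),"F bed",np.round(Rb.T@st["ft_force"],1),"open",round(st["opening"],4))
E
python3 - <<'E'
from tgt import *
where();go(.122,.10,5);go(.122,.03,5);go(.122,.006,5);go(.122,.0015,5);go(.157,.0015,5)
E
```

```text
t 3.7 nose in bed mm [ 150.9 -280.5   84.9] yaw,pitch,roll [-19.63  28.09   1.54] F bed [-1.   0.1 -2. ] open 0.0095
(0.122, 0.1, 5) tcp [ 0.4308 -0.0717  0.147 ] shift/.3 [-0.154  0.822 -0.153] turn [-0.092 -0.509  0.42 ]
(0.122, 0.03, 5) tcp [ 0.4637 -0.0717  0.0852] shift/.3 [-0.045  0.822 -0.359] turn [-0.092 -0.509  0.42 ]
(0.122, 0.006, 5) tcp [ 0.4749 -0.0717  0.064 ] shift/.3 [-0.007  0.822 -0.43 ] turn [-0.092 -0.509  0.42 ]
(0.122, 0.0015, 5) tcp [ 0.4771 -0.0717  0.06  ] shift/.3 [ 0.     0.822 -0.443] turn [-0.092 -0.509  0.42 ]
(0.157, 0.0015, 5) tcp [ 0.5079 -0.0701  0.0764] shift/.3 [ 0.103  0.827 -0.388] turn [-0.092 -0.509  0.42 ]
```

servo_tool(moves=[{"tx": -0.02,"ty": 0.12,"tz": 0,"wx": -0.012,"wy": -0.07,"wz": 0.06},{"tx": -0.05,"ty": 0.25,"tz": 0,"wx": -0.025,"wy": -0.14,"wz": 0.12},{"tx": -0.08,"ty": 0.38,"tz": 0,"wx": -0.04,"wy": -0.22,"wz": 0.18},{"tx": -0.1,"ty": 0.52,"tz": 0,"wx": -0.055,"wy": -0.3,"wz": 0.25},{"tx": -0.13,"ty": 0.66,"tz": 0,"wx": -0.07,"wy": -0.38,"wz": 0.32},{"tx": -0.154,"ty": 0.77,"tz": -0.05,"wx": -0.085,"wy": -0.46,"wz": 0.38},{"tx": -0.154,"ty": 0.822,"tz": -0.1,"wx": -0.092,"wy": -0.509,"wz": 0.42},{"tx": -0.154,"ty": 0.822,"tz": -0.153,"wx": -0.092,"wy": -0.509,"wz": 0.42}])

```text
t: 4.5
position: [0.4296, -0.0705, 0.1466]
eef_rot: [2.739, 0.024, 1.615]
ft_force: [0.0, -1.3, -1.6]
opening: 0.0098
finger_force: 30.0
```

servo_tool(moves=[{"tx": 0,"ty": 0,"tz": 0,"wx": 0,"wy": 0,"wz": 0},{"tx": 0,"ty": 0,"tz": 0,"wx": 0,"wy": 0,"wz": 0},{"tx": 0,"ty": 0,"tz": 0,"wx": 0,"wy": 0,"wz": 0}])

```text
t: 4.8
position: [0.432, -0.0724, 0.1491]
eef_rot: [2.738, 0.022, 1.612]
ft_force: [0.0, -0.1, -1.3]
opening: 0.01
finger_force: 30.0
```

```bash
python3 - <<'E'
from tgt import *
where();go(.122,.03,5);go(.122,.008,5)
p,d=camera("scene");np.savez("scene2.npz",p=p,d=d)
q,d=camera("top");np.savez("top2.npz",p=q,d=d)
f=lambda a:cv2.resize(a,None,fx=4,fy=4,interpolation=cv2.INTER_CUBIC)
cv2.imwrite("pics/c2.png",np.hstack([f(p[140:230,195:295]),f(q[155:245,195:295])]))
E
```

```text
t 4.8 nose in bed mm [124.1  -0.8 101.6] yaw,pitch,roll [-0.04  4.83 -0.02] F bed [-0.6 -0.1 -1.2] open 0.01
(0.122, 0.03, 5) tcp [ 0.4637 -0.0717  0.0852] shift/.3 [ 0.105  0.002 -0.213] turn [-0.     0.004  0.001]
(0.122, 0.008, 5) tcp [ 0.474  -0.0717  0.0658] shift/.3 [ 0.14   0.002 -0.278] turn [-0.     0.004  0.001]
```

View pics/c2.png

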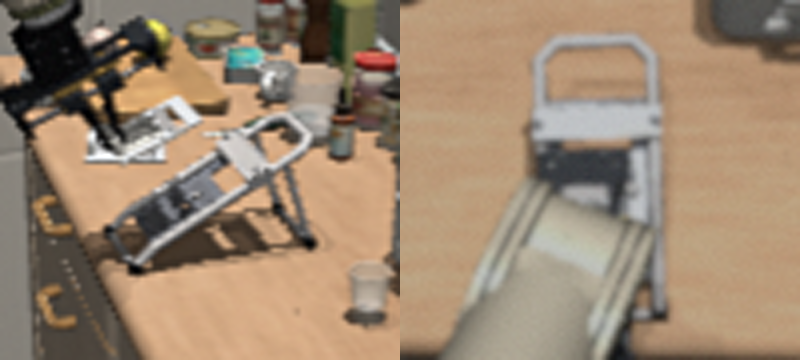

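The scene view shows the plate in the gripper, parallel to the stand and above its lower end, crop about (150,125). Lowering.

servo_tool(moves=[{"tx": 0.04,"ty": 0.002,"tz": -0.08,"wx": 0,"wy": 0.004,"wz": 0},{"tx": 0.08,"ty": 0.002,"tz": -0.16,"wx": 0,"wy": 0.004,"wz": 0},{"tx": 0.105,"ty": 0.002,"tz": -0.213,"wx": 0,"wy": 0.004,"wz": 0},{"tx": 0.125,"ty": 0.002,"tz": -0.25,"wx": 0,"wy": 0.004,"wz": 0},{"tx": 0.14,"ty": 0.002,"tz": -0.278,"wx": 0,"wy": 0.004,"wz": 0},{"tx": 0.14,"ty": 0.002,"tz": -0.278,"wx": 0,"wy": 0.004,"wz": 0},{"tx": 0.14,"ty": 0.002,"tz": -0.278,"wx": 0,"wy": 0.004,"wz": 0}])

```text
t: 5.6
position: [0.4738, -0.0716, 0.0656]
eef_rot: [2.741, 0.022, 1.612]
ft_force: [0.2, -0.2, -0.5]
opening: 0.0099
finger_force: 30.0
```

```bash
python3 - <<'E'
from tgt import *
where();go(.122,.0045,5);go(.122,.0015,5);print(-Rb[:,2]*.003/.3)
E
```

```text
t 5.6 nose in bed mm [121.7   0.    7.9] yaw,pitch,roll [-0.03  5.02 -0.01] F bed [-0.1 -0.2 -0.5] open 0.0099
(0.122, 0.0045, 5) tcp [ 0.4756 -0.0717  0.0627] shift/.3 [ 0.006 -0.    -0.01 ] turn [-0.    -0.     0.001]
(0.122, 0.0015, 5) tcp [ 0.4771 -0.0717  0.06  ] shift/.3 [ 0.011 -0.    -0.018] turn [-0.    -0.     0.001]
[ 4.69471563e-03  1.73472348e-20 -8.82947593e-03]
```

servo_tool(moves=[{"tx": 0.003,"ty": 0,"tz": -0.005,"wx": 0,"wy": 0,"wz": 0},{"tx": 0.006,"ty": 0,"tz": -0.01,"wx": 0,"wy": 0,"wz": 0},{"tx": 0.006,"ty": 0,"tz": -0.01,"wx": 0,"wy": 0,"wz": 0}])

```text
t: 5.9
position: [0.4756, -0.0716, 0.0625]
eef_rot: [2.741, 0.023, 1.612]
ft_force: [-0.1, -0.2, -1.9]
opening: 0.0099
finger_force: 30.0
```

servo_tool(moves=[{"tx": 0.003,"ty": 0,"tz": -0.005,"wx": 0,"wy": 0,"wz": 0},{"tx": 0.005,"ty": 0,"tz": -0.009,"wx": 0,"wy": 0,"wz": 0},{"tx": 0.005,"ty": 0,"tz": -0.009,"wx": 0,"wy": 0,"wz": 0}])

```text
t: 6.2
position: [0.477, -0.0715, 0.0596]
eef_rot: [2.741, 0.023, 1.612]
ft_force: [-2.9, -0.3, 2.4]
opening: 0.0099
finger_force: 30.0
```

```bash
python3 - <<'E'
from tgt import *
where()
E
```

```text
t 6.2 nose in bed mm [121.8   0.2   1.1] yaw,pitch,roll [ 0.    5.01 -0.03] F bed [-1.4 -0.3  3.5] open 0.0099
```

servo_tool(moves=[{"tx": -0.002,"ty": 0,"tz": 0.003,"wx": 0,"wy": 0,"wz": 0},{"tx": 0.01,"ty": 0.001,"tz": 0.009,"wx": 0,"wy": 0,"wz": 0},{"tx": 0.022,"ty": 0.001,"tz": 0.016,"wx": 0,"wy": 0,"wz": 0},{"tx": 0.034,"ty": 0.002,"tz": 0.022,"wx": 0,"wy": 0,"wz": 0},{"tx": 0.046,"ty": 0.003,"tz": 0.028,"wx": 0,"wy": 0,"wz": 0},{"tx": 0.057,"ty": 0.003,"tz": 0.034,"wx": 0,"wy": 0,"wz": 0},{"tx": 0.057,"ty": 0.003,"tz": 0.034,"wx": 0,"wy": 0,"wz": 0}])

```text
t: 6.9
position: [0.4947, -0.0705, 0.0702]
eef_rot: [2.74, 0.023, 1.613]
ft_force: [0.7, 1.0, -1.2]
opening: 0.0099
finger_force: 30.0
```

```bash
python3 - <<'E'
from tgt import *
where()
E
```

```text
t 6.9 nose in bed mm [142.4   0.2   2.2] yaw,pitch,roll [ 0.01  4.97 -0.02] F bed [ 0.   1.  -1.4] open 0.0099
```

servo_tool(moves=[{"tx": 0.012,"ty": 0.001,"tz": 0.006,"wx": 0,"wy": 0,"wz": 0},{"tx": 0.024,"ty": 0.001,"tz": 0.013,"wx": 0,"wy": 0,"wz": 0},{"tx": 0.036,"ty": 0.002,"tz": 0.019,"wx": 0,"wy": 0,"wz": 0},{"tx": 0.044,"ty": 0.002,"tz": 0.023,"wx": 0,"wy": 0,"wz": 0},{"tx": 0.05,"ty": 0.003,"tz": 0.026,"wx": 0,"wy": 0,"wz": 0},{"tx": 0.053,"ty": 0.003,"tz": 0.028,"wx": 0,"wy": 0,"wz": 0},{"tx": 0.053,"ty": 0.003,"tz": 0.028,"wx": 0,"wy": 0,"wz": 0}])

```text
t: 7.6
position: [0.51, -0.0697, 0.0782]
eef_rot: [2.741, 0.023, 1.613]
ft_force: [0.1, -0.0, -2.0]
opening: 0.0098
finger_force: 30.0
```

```bash
python3 - <<'E'
from tgt import *
where()
E
```

```text
t 7.6 nose in bed mm [159.7   0.3   2. ] yaw,pitch,roll [-0.    5.01 -0.02] F bed [-0.9  0.  -1.8] open 0.0098
```

servo_tool(moves=[{"tx": 0.004,"ty": 0,"tz": 0.002,"wx": 0,"wy": 0,"wz": 0},{"tx": 0.004,"ty": 0,"tz": 0.002,"wx": 0,"wy": 0,"wz": 0}])

```text
t: 7.8
position: [0.5113, -0.0697, 0.0789]
eef_rot: [2.741, 0.023, 1.612]
ft_force: [-0.4, 0.1, -2.5]
opening: 0.01
finger_force: 30.0
```

servo_tool(moves=[{"tx": 0,"ty": 0,"tz": 0,"wx": 0,"wy": 0,"wz": 0},{"tx": 0,"ty": 0,"tz": 0,"wx": 0,"wy": 0,"wz": 0},{"tx": 0,"ty": 0,"tz": 0,"wx": 0,"wy": 0,"wz": 0},{"tx": 0,"ty": 0,"tz": 0,"wx": 0,"wy": 0,"wz": 0},{"tx": 0,"ty": 0,"tz": 0,"wx": 0,"wy": 0,"wz": 0},{"tx": 0,"ty": 0,"tz": 0,"wx": 0,"wy": 0,"wz": 0}], grip=0.45)

```text
t: 8.4
position: [0.5112, -0.0697, 0.0788]
eef_rot: [2.741, 0.023, 1.612]
ft_force: [-0.3, -0.2, 0.1]
opening: 0.0237
finger_force: 0.0
```

```bash
python3 - <<'E'
from tgt import *
where()
p,d=camera("scene");np.savez("scene3.npz",p=p,d=d)
q,d=camera("top");np.savez("top3.npz",p=q,d=d)
f=lambda a:cv2.resize(a,None,fx=6,fy=6,interpolation=cv2.INTER_CUBIC)
cv2.imwrite("pics/c3.png",np.hstack([f(p[160:225,220:285]),f(q[175:240,213:278])]))
E
```

```text
t 8.4 nose in bed mm [161.    0.2   2.1] yaw,pitch,roll [-0.    5.01 -0.03] F bed [-0.2 -0.2  0.2] open 0.0237
```

View pics/c3.png

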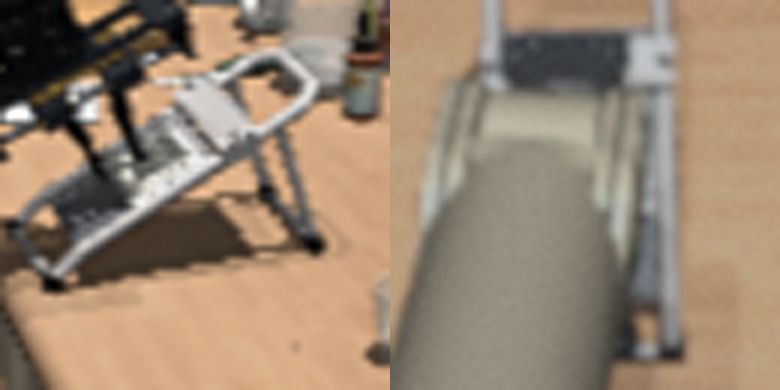

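Released: the nose end is under the bridge, with the finger pair straddling the rib at scene-crop (110,140). The picture can't show whether it's flush, so I'll feel gently downhill with the upper finger.

servo_tool(moves=[{"tx": -0.009,"ty": 0,"tz": -0.005,"wx": 0,"wy": 0,"wz": 0},{"tx": -0.018,"ty": -0.001,"tz": -0.01,"wx": 0,"wy": 0,"wz": 0},{"tx": -0.018,"ty": -0.001,"tz": -0.01,"wx": 0,"wy": 0,"wz": 0}])

```text
t: 8.8
position: [0.5051, -0.07, 0.0753]
eef_rot: [2.742, 0.023, 1.612]
ft_force: [0.4, -0.0, -0.4]
opening: 0.0236
finger_force: 0.0
```

servo_tool(moves=[{"tx": -0.004,"ty": 0,"tz": -0.002,"wx": 0,"wy": 0,"wz": 0},{"tx": -0.004,"ty": 0,"tz": -0.002,"wx": 0,"wy": 0,"wz": 0}])

```text
t: 9.0
position: [0.5044, -0.07, 0.0751]
eef_rot: [2.741, 0.023, 1.612]
ft_force: [0.1, -0.2, 0.3]
opening: 0.024
finger_force: 0.0
```

servo_tool(moves=[{"tx": -0.004,"ty": 0,"tz": -0.002,"wx": 0,"wy": 0,"wz": 0},{"tx": -0.004,"ty": 0,"tz": -0.002,"wx": 0,"wy": 0,"wz": 0}])

```text
t: 9.2
position: [0.5032, -0.07, 0.0745]
eef_rot: [2.741, 0.023, 1.613]
ft_force: [0.4, 0.4, 0.5]
opening: 0.0244
finger_force: 0.0
```

servo_tool(moves=[{"tx": -0.004,"ty": 0,"tz": -0.002,"wx": 0,"wy": 0,"wz": 0},{"tx": -0.004,"ty": 0,"tz": -0.002,"wx": 0,"wy": 0,"wz": 0}])

```text
t: 9.4
position: [0.502, -0.07, 0.0739]
eef_rot: [2.741, 0.023, 1.612]
ft_force: [-0.1, 0.3, -0.0]
opening: 0.0241
finger_force: 0.0
```

```bash
python3 - <<'E'
from tgt import *
where()
E
```

```text
t 9.4 nose in bed mm [150.5   0.4   2. ] yaw,pitch,roll [ 0.    5.03 -0.02] F bed [-0.1  0.3  0. ] open 0.0241
```

servo_tool(moves=[{"tx": -0.005,"ty": 0,"tz": -0.0025,"wx": 0,"wy": 0,"wz": 0},{"tx": -0.005,"ty": 0,"tz": -0.0025,"wx": 0,"wy": 0,"wz": 0}])

```text
t: 9.6
position: [0.5004, -0.07, 0.0731]
eef_rot: [2.741, 0.023, 1.613]
ft_force: [-0.5, 0.0, 0.1]
opening: 0.024
finger_force: 0.0
```

servo_tool(moves=[{"tx": -0.005,"ty": 0,"tz": -0.0025,"wx": 0,"wy": 0,"wz": 0},{"tx": -0.005,"ty": 0,"tz": -0.0025,"wx": 0,"wy": 0,"wz": 0}])

```text
t: 9.8
position: [0.499, -0.07, 0.0724]
eef_rot: [2.741, 0.023, 1.612]
ft_force: [0.6, 0.6, 0.3]
opening: 0.0242
finger_force: 0.0
```

servo_tool(moves=[{"tx": -0.005,"ty": 0,"tz": -0.0025,"wx": 0,"wy": 0,"wz": 0},{"tx": -0.005,"ty": 0,"tz": -0.0025,"wx": 0,"wy": 0,"wz": 0}])

```text
t: 10.0
position: [0.4985, -0.0701, 0.0723]
eef_rot: [2.739, 0.023, 1.612]
ft_force: [5.4, -0.8, -1.1]
opening: 0.0237
finger_force: 1.9
```

```bash
python3 - <<'E'
from tgt import *
where()
E
```

```text
t 10.0 nose in bed mm [146.8   0.5   2.5] yaw,pitch,roll [ 0.    4.9  -0.04] F bed [ 4.2 -1.  -3.5] open 0.0237
```

servo_tool(moves=[{"tx": 0.01,"ty": 0.0005,"tz": 0.005,"wx": 0,"wy": 0,"wz": 0},{"tx": 0.022,"ty": 0.001,"tz": 0.012,"wx": 0,"wy": 0,"wz": 0},{"tx": 0.007,"ty": 0.001,"tz": 0.04,"wx": 0,"wy": 0,"wz": 0},{"tx": -0.025,"ty": 0.001,"tz": 0.1,"wx": 0,"wy": 0,"wz": 0},{"tx": -0.085,"ty": 0.001,"tz": 0.21,"wx": 0,"wy": 0,"wz": 0},{"tx": -0.14,"ty": -0.1,"tz": 0.35,"wx": 0,"wy": 0,"wz": 0},{"tx": -0.14,"ty": -0.25,"tz": 0.45,"wx": 0,"wy": 0,"wz": 0},{"tx": -0.14,"ty": -0.4,"tz": 0.5,"wx": 0,"wy": 0,"wz": 0}])

```text
t: 10.8
position: [0.456, -0.1862, 0.2232]
eef_rot: [2.738, 0.026, 1.614]
ft_force: [1.3, 0.5, 0.3]
opening: 0.0239
finger_force: 0.0
```

servo_tool(moves=[{"tx": 0,"ty": -0.15,"tz": 0,"wx": 0,"wy": 0,"wz": 0},{"tx": 0,"ty": -0.3,"tz": 0,"wx": 0,"wy": 0,"wz": 0},{"tx": 0,"ty": -0.45,"tz": 0,"wx": 0,"wy": 0,"wz": 0},{"tx": 0,"ty": -0.6,"tz": 0,"wx": 0,"wy": 0,"wz": 0},{"tx": 0,"ty": -0.7,"tz": 0,"wx": 0,"wy": 0,"wz": 0},{"tx": 0,"ty": -0.7,"tz": 0,"wx": 0,"wy": 0,"wz": 0}])

```text
t: 11.4
position: [0.4541, -0.3995, 0.2188]
eef_rot: [2.742, 0.022, 1.607]
ft_force: [0.4, -0.3, -1.6]
opening: 0.0242
finger_force: 0.0
```

```bash
python3 - <<'E'
from tgt import *
from m import cloud
print(read_state()["position"],read_state()["t"])
ds=[]
for i in range(6):
    q,d=camera("top");ds.append(d)
D=np.median(ds,0);np.savez("top4.npz",p=q,d=D)
p,d=camera("scene");np.savez("scene4.npz",p=p,d=d)
f=lambda a:cv2.resize(a,None,fx=6,fy=6,interpolation=cv2.INTER_CUBIC)
cv2.imwrite("pics/c4.png",np.hstack([f(p[160:235,220:285]),f(q[165:240,213:278])]))
W=(cloud(calibration("top"),D)-o)@Rb
m=(abs(W[...,1])<.036)&(W[...,0]>-.005)&(W[...,0]<.14)&(W[...,2]>-.008)&(W[...,2]<.04)
X,Z=W[m][:,0]*1000,W[m][:,2]*1000
for a in range(0,140,5):
    s=(X>=a)&(X<a+5)
    if s.any():print(a,s.sum(),round(np.median(Z[s]),1),round(Z[s].std(),1))
W0=(cloud(calibration("top"),np.load("top0.npz")["d"])-o)@Rb
X0,Z0=W0[...,0],W0[...,2];s=(abs(W0[...,1])<.036)&(abs(Z0)<.01)&(X0>.015)&(X0<.11);print("empty bed z",np.median(Z0[s])*1000,np.polyfit(X0[s],Z0[s]*1000,1))
E
```

```text
[ 0.45405895 -0.39953838  0.21884307] 11.4
0 25 0.6 1.6
5 30 2.3 1.7
10 20 0.5 1.9
15 29 -1.0 2.1
20 28 0.5 1.6
25 19 -0.1 1.4
30 31 -0.5 2.0
35 26 -0.1 1.8
40 22 -0.7 2.1
45 26 0.6 2.1
50 17 21.3 10.6
55 29 26.2 6.5
60 31 6.1 8.4
65 29 4.4 3.5
70 22 4.0 4.3
75 32 4.0 2.7
80 26 5.2 2.0
85 24 4.3 1.9
90 31 5.2 2.0
95 25 5.9 2.3
100 25 4.5 1.8
105 30 5.0 1.6
110 25 5.0 1.8
115 25 6.4 1.4
120 30 6.5 1.7
125 10 8.0 4.0
130 7 15.7 4.5
135 30 17.2 2.2
empty bed z -0.28793017568679946 [-5.82564271  0.06842991]
```

View pics/c4.png

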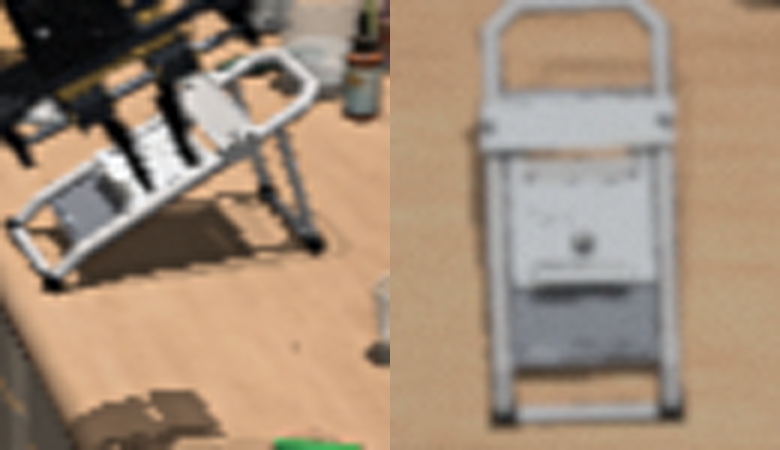

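The top view shows the plate straight in the channel with its nose under the bridge and the pin in the hole at crop (583,243). Depth puts the plate top about 4–5 mm above the face along its whole length, so it is flush. The tail is at bed x of about 50 mm, which puts the nose at about 154.5 mm. The arm is clear, so I'm handing in.

```bash
python3 -c "
from plant import *
print(job_done())"
```

```text
the job is handed in; nothing more can be done
None
```

The slicing plate is fitted and released: depth readings show it flush on the bed, straight, with its nose under the bridge at about 154 mm and its hole on the pin; the job is handed in at about 12 s, but no verdict was returned.

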